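Fetch the fish tin from behind the seasoning jars

ROBOT

A 6-joint arm with a two-finger parallel gripper is mounted at the origin on a cart in front of the work surface, level with it; the furniture and walls round the work are solid. World frame = base frame: x ahead of the robot, y to its left, z up, the work surface at z = 0. Lengths are in mm, angles in degrees, forces in N, time in s.
With the tool pointing down it reaches from about 350 to 850 mm from the base axis. Payload 8.1 kg.
Tool frame: the origin (TCP) lies midway between the tips of the shut fingers; the grasp point (between the pads) lies 19 mm behind it; z points along the fingers, y is the line along which they close (so a half turn about z gives the same grasp; the last joint's range is limited). The gripper opens to 85 mm and grips with 20 to 120 N. Pads are 22 mm wide; open, the fingers measure 114 mm over their backs; the gripper's body (76 mm by 85 mm) begins 54 mm behind the grasp point. The pads swing forward as they close: fully open they stand 13 mm farther back than shut.
Start: joints at [-71.184, 7.471, 85.268, -0, 87.261, -4.893], TCP at [241.275, -549.356, 231.292] pointing down, gripper open.
Joint ranges: [-169.43, 169.43], [-51.17, 129.36], [1.28, 143.12], [-76.62, 256.62], [0, 156.53], [-152.29, 152.29]. Speed limits (degrees/s): [136.94, 136.94, 159.86, 180, 180, 180].

INTERFACE

Orientations are given as [roll, pitch, yaw] about the fixed x, y, z axes, in that order (R = Rz(yaw) Ry(pitch) Rx(roll)).
In Python, from bench import r, optics, workorder gives the robot as it stands.
- The arm moves only by the tool run_rows, called after "Request:" as a command line: name --argument value ..., lists and objects as JSON in quotes. Schema: {"type":"object","properties":{"motion":{"type":"array","items":{"type":"object","properties":{"turn_vec":{"type":"array","items":{"type":"number"},"minItems":3,"maxItems":3},"d":{"type":"array","items":{"type":"number"},"minItems":3,"maxItems":3},"jaw":{"type":"number"}},"additionalProperties":false,"required":["jaw"]},"minItems":1,"maxItems":8},"grip_force":{"type":"number"},"only":{"type":"string"},"quiet":{"type":"boolean"},"lines":{"type":"string"}},"required":["motion"],"additionalProperties":false}. motion is a list of rows, 1 to 8 of them, each an object with the fields turn_vec (a list: a rotation vector rx, ry, rz in parts of the range, where 1.0 means 360 degrees), d (a list: dx, dy, dz in fractions of the full range, 1 being 1000 mm), jaw (the finger opening in mm); a field left out counts as zero (the opening has to be given); each row is the pose to reach, as a shift and turn from the pose commanded when the call began, along the tool's axes at that moment; what a row does not reach only later rows make up. A row lasts 1/8 s, in which the tool goes at most 62.5 mm and 10.7 degrees, less where a joint would pass 70% of its speed; a pose out of reach is approached as far as the arm can. The fingers move at their own pace and stop on an object; grip_force is the grip in N (left out, the last holds). Time passes only in rows, so rows that do not move let the fingers close. The tool returns the time, the measured TCP pose, the force, the opening and the grip force at its end. only (a regular expression) keeps the lines of the reply that match it, lines (a string "A,B") keeps lines A to B, and quiet returns only ok. Shift and turn numbers lie between -1 and 1, and a call with a number outside is refused. Input that does not fit is refused with a message, and nothing moves.
- r.sense(): the state, without advancing time (a new reading comes with each control period).
- optics.snapshot(name): name is "scene" or "side" or "wrist"; returns a dict with "pixels" (400x640x3 uint8, blue, green, red), "fx", "fy", "cx", "cy" (pixels), "D" ([k1, k2, p1, p2, k3] as OpenCV has them; the pictures are not rectified), "pose" (4x4, takes a point from camera to world coordinates). Camera axes: x right, y up, looking along -z (the intrinsics and any distortion apply to the point x, -y, -z); pixel columns grow to the right and rows downward; lengths in mm; the calibration is good to about 2 mm. A picture is of the moment at which its call begins. There is no depth.
- workorder.hand_in(): hands the job in; it is judged then, once.
The state is a dict: "time": time; "joint_pos": joint angles; "qd": joint speeds; "joint_efforts": joint torques, N m; "tool_pos": TCP position; "tcp_rot": TCP orientation; "ft_force": force on the tool from outside, world axes, zero at the start; "wrist_torque": the same for the moment, N m; "finger_gap": finger opening in mm; "grip_force": force on a finger pad.
Only numpy, scipy, OpenCV 4.12 (cv2) and the standard library are available. Lean on these libraries where they do the work, as an engineer would, in place of code of your own. Each camera call takes 0.05 s, during which the arm holds its last target. There are 200 camera calls.

TASK

Lunch needs the flat tin of fish that lies in the back recess of the wooden seasoning tray, but the salt shaker and the two spice jars stand too close in front of it: first take all three out of their wells and stand them upright on the bare worktop, off the tray and off the chopping board. Then lay the tin flat on the free part of the chopping board, and after that put the shaker and both jars back upright, each right down into the well it came from. Let go of everything, knock nothing over, and do not push the tomato, the garlic, the glass or the mug about.

Things in the scene. Friction and masses are not known exactly. Their poses are not given: they have to be found in the camera images.
- tray: Fixed pale wooden tray 170 (x) x 230 (y) x 18 mm with rounded edges, a low steel bow handle standing out 25 mm at each y end; left or right of the board. Origin: centre of underside, x to its back, z up. Front row: three round cork-lined wells, 60 mm wide, 10 mm deep (floor 8 mm up), at x -40, y -66, 0, +66 mm. Behind: a recess 71 (x) x 113 (y) mm, 10 mm deep, at x +33, y 0.
- salt_shaker: Salt shaker, clear body with a domed grey top, round, 44 mm across up to 66 mm height, then narrowing to 34 mm; 90 mm high, about 0.1 kg. Stands in one of the three wells at the start (any of them). Origin: centre of the underside, z up.
- spice_yellow: Spice jar with a yellow screw cap, round, 45 mm across (the cap 44 mm), 100 mm high, about 0.11 kg. Stands in one of the three wells at the start (any of them). Origin: centre of the underside, z up.
- spice_dark: Slimmer spice jar with a black screw cap, round, 41 mm across, 105 mm high, about 0.11 kg. Stands in one of the three wells at the start (any of them). Origin: centre of the underside, z up.
- fish_tin: Flat rounded-oblong closed tin, 63 (x) x 105 (y) x 26 mm, about 0.15 kg. Lies flat in the tray's back recess, long side along the tray's y, its upper 16 mm above the tray's top. Origin: centre of the underside; x across its width, z up.
- board: Wooden chopping board, fixed, 210 (x) x 300 (y) x 21 mm, lying on the worktop. Origin: centre of the underside; y along its length, z up; its top is 21 mm above the origin. A tomato and a mandarin sit on its +y end (about y = +60 to +135 mm); the rest of it, towards -y, is free.
- tomato: Red tomato, 58 mm across, 62 mm high, loose on the +y end of the chopping board. Origin: its underside. Stays where it is. The mandarin (55 mm, fixed) sits beside it, towards the board's -x.
- garlic: Garlic bulb, 56 mm across and high, loose on the worktop between tray and board. Origin: its underside. Stays where it is.
- glass: Empty drinking glass, 80 mm across, 91 mm high, loose on the worktop towards the back. Origin: centre of the underside. Stays where it is.
- mug: Striped mug, 86 mm across, 101 mm high, its handle reaches 75 mm from the axis; loose on the worktop near the front right corner (a yoghurt tub stands in the front left corner). Origin: underside, near the middle. Stays where it is.
Mind the look-alikes: they are no part of the job. Of the things that look like the fish_tin, the largest one is meant.

How it is judged (in metres and radians):
On the way, in this order (a step that is already met when the one before it is completed fails the run):
1. the shaker and both jars stand released and upright on the bare worktop, the tin still in its recess (height (world z) of each of salt_shaker, spice_yellow, spice_dark below 0.005 m and angle between each of salt_shaker, spice_yellow, spice_dark's own z axis and vertical below 0.12 rad and linear speed of each of salt_shaker, spice_yellow, spice_dark below 0.02 m/s and contact force between each of salt_shaker, spice_yellow, spice_dark and the fingers below 0.3 N and distance of fish_tin from where it was at the start of the episode below 0.02 m), for 0.2 s.
2. the tin lies released on the free part of the chopping board while the shaker and both jars still stand on the worktop (height (world z) of each of salt_shaker, spice_yellow, spice_dark below 0.005 m and angle between each of salt_shaker, spice_yellow, spice_dark, fish_tin's own z axis and vertical below 0.12 rad and linear speed of each of salt_shaker, spice_yellow, spice_dark, fish_tin below 0.02 m/s and contact force between each of salt_shaker, spice_yellow, spice_dark, fish_tin and the fingers below 0.3 N and x of fish_tin in the frame of board between -0.078 and 0.078 m and y of fish_tin in the frame of board between -0.115 and 0.09 m and z of fish_tin in the frame of board between 0.015 and 0.028 m), for 0.2 s.
At the end, for the whole second after the job is handed in: Tin flat on the chopping board (centre: x within 78 mm, y -115 to +90 mm in its frame); shaker and both jars upright on the floor of the wells they came from (within 17 mm of their start); tomato, garlic, glass and mug within 20 mm of their start; all released and at rest (x of fish_tin in the frame of board between -0.078 and 0.078 m and y of fish_tin in the frame of board between -0.115 and 0.09 m and z of fish_tin in the frame of board between 0.015 and 0.028 m and angle between each of fish_tin, salt_shaker, spice_yellow, spice_dark's own z axis and vertical below 0.12 rad and linear speed of each of fish_tin, salt_shaker, spice_yellow, spice_dark below 0.02 m/s and contact force between each of fish_tin, salt_shaker, spice_yellow, spice_dark and the fingers below 0.3 N and distance of each of salt_shaker, spice_yellow, spice_dark from where it was at the start of the episode below 0.017 m and z of salt_shaker in the frame of tray between 0.004 and 0.0125 m and z of spice_yellow in the frame of tray between 0.004 and 0.0125 m and z of spice_dark in the frame of tray between 0.004 and 0.0125 m and distance of each of tomato, garlic, glass, mug from where it was at the start of the episode below 0.02 m); the robot touches nothing.
It fails at once if the shaker or a spice jar is knocked over (angle between any of salt_shaker, spice_yellow, spice_dark's own z axis and vertical above 0.8 rad).
It fails at once if the tomato, the garlic, the glass or the mug is pushed more than 25 mm (distance of any of tomato, garlic, glass, mug from where it was at the start of the episode above 0.025 m).
It also fails if it takes over 122 s, if anything falls off the work surface, if the arm or the gripper's body presses on something with over 40 N, if the wrist force passes 120 N, or if a joint passes its speed limit or range.

## Working session

There is one attempt and no reset: what is moved stays moved. The work goes in short steps, Python scripts to look and compute and a tool call to move; the robot and the scene stay as the last step left them, time stands still between calls to the robot, and variables do not carry over. Pictures are saved under pics/ and viewed, at most 14 in all, crops included, and the job is handed in when it is done.

```bash
ls; mkdir -p pics; python3 - <<'E'
from bench import r, optics, workorder
import cv2,numpy as np
for n in("scene","side"):
    s=optics.snapshot(n); cv2.imwrite(f"pics/{n}0.png",s["pixels"]); print(n,s["fx"],s["fy"],s["cx"],s["cy"],s["D"]); print(np.round(s["pose"],3))
print(r.sense())
E
```

```text
pics
scene 382.66134048692976 382.66134048692976 310.8072347874163 194.0000007483765 [-0.03478437  0.          0.          0.          0.        ]
[[ 5.78000e-01  3.59000e-01 -7.33000e-01 -2.10598e+02]
 [-8.16000e-01  2.37000e-01 -5.27000e-01 -5.69758e+02]
 [-1.60000e-02  9.03000e-01  4.30000e-01  4.96205e+02]
 [ 0.00000e+00  0.00000e+00  0.00000e+00  1.00000e+00]]
side 446.69959952643535 446.69959952643535 318.58671312624654 193.57548035842584 [0.04406742 0.         0.         0.         0.        ]
[[ 9.530000e-01  1.610000e-01 -2.570000e-01  2.031250e+02]
 [-3.020000e-01  4.440000e-01 -8.430000e-01 -1.172793e+03]
 [-2.200000e-02  8.810000e-01  4.720000e-01  6.669410e+02]
 [ 0.000000e+00  0.000000e+00  0.000000e+00  1.000000e+00]]
{'time': 0.1, 'joint_pos': array([-7.11842921e+01,  7.51216707e+00,  8.53246598e+01, -1.41596261e-04,
        8.72609048e+01, -4.89323440e+00]), 'qd': array([ 0.06114612, -0.07313329, -0.09017828,  0.12957551,  0.01417653,
        0.02826313]), 'joint_efforts': array([ 2.15742439e-03, -5.70954001e+01, -5.01940835e+01, -1.08471472e-04,
        8.21398658e-03,  6.24786503e-05]), 'tool_pos': array([ 241.10924601, -548.87330776,  230.319349  ]), 'tcp_rot': array([-1.79902613e+02, -8.19552525e-03,  2.37089422e+01]), 'ft_force': array([-0.25271295,  0.13968509, -0.19913627]), 'wrist_torque': array([-0.03153528,  0.02249534,  0.03125106]), 'grip_force': 0.0, 'finger_gap': 85.50196883275405}
```

View pics/scene0.png

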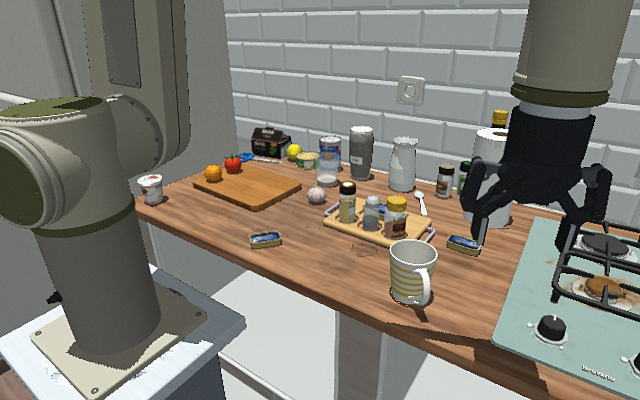

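View pics/side0.png

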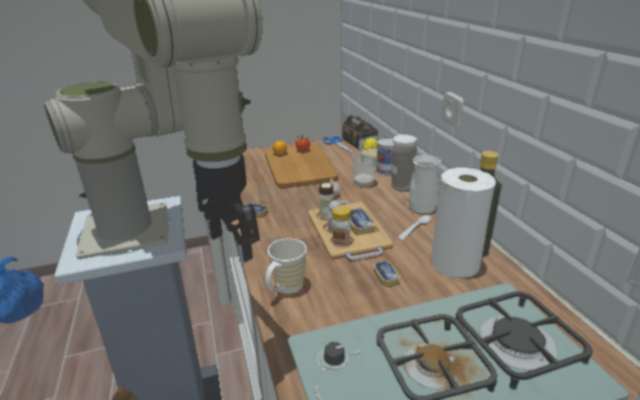

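The scene view shows the dark jar (347,200), the salt shaker (372,212) and the yellow jar (396,215) in the tray. There are small tins at (265,240) and (463,243), and the recess tin at (361,219) in the side view. The board is at (247,187), the garlic at (316,195), the glass at (327,175) and the mug at (413,270).

```bash
cat > h.py <<'E'
from bench import r, optics, workorder
import cv2, numpy as np
from scipy.spatial.transform import Rotation as Ro
def K(s): return np.array([[s["fx"],0,s["cx"]],[0,s["fy"],s["cy"]],[0,0,1.]])
def ray(s,uv):
    p=cv2.undistortPoints(np.array([[uv]],float),K(s),np.array(s["D"],float))[0,0]
    T=np.array(s["pose"]); d=T[:3,:3]@[p[0],-p[1],-1]; return T[:3,3],d/np.linalg.norm(d)
def onz(s,uv,z):
    o,d=ray(s,uv); return o+d*(z-o[2])/d[2]
def proj(s,P):
    T=np.array(s["pose"]); c=(np.atleast_2d(P)-T[:3,3])@T[:3,:3]
    return cv2.projectPoints(c*[1,-1,-1],np.zeros(3),np.zeros(3),K(s),np.array(s["D"],float))[0][:,0]
def snap(n,f=None):
    s=optics.snapshot(n)
    if f: cv2.imwrite("pics/"+f,s["pixels"])
    return s
def go(P,yaw):
    """remaining shift in tool axes to have a straight down TCP at P with yaw"""
    t=r.sense(); R=Ro.from_euler("xyz",t["tcp_rot"],degrees=True)
    R2=Ro.from_euler("xyz",[180,0,yaw],degrees=True)
    print("rv",np.round((R.inv()*R2).as_rotvec(degrees=True),1),"d",np.round(R.inv().apply(np.array(P)-t["tool_pos"]),1),"t",round(t["time"],2))
E
python3 - <<'E'
from h import *
s=snap("scene");d=snap("side")
for nm,uv,z in[("yel cap",(397,200),100),("dark cap",(347,186),105),("salt",(372,199),88),("mug",(408,300),0),("garlic",(316,203),0),("glassbase",(327,183),0),("bA",(193,184),21),("bB",(232,166),21),("bC",(301,184),21),("bD",(258,207),21),("t1",(323,222),18),("t2",(415,243),18),("pot",(402,190),0),("grind",(361,178),0),("tub",(152,202),0),("tin1",(265,241),10),("tin2",(463,245),10)]:
    print(nm,np.round(onz(s,uv,z)))
for nm,uv,z in[("yel cap",(341,212),100),("dark cap",(326,187),105),("tin",(361,219),34),("mug",(289,290),0),("glassbase",(364,183),0),("tA",(388,246),18),("tB",(361,205),18),("tC",(309,210),18),("tD",(335,253),18),("potbase",(425,208),0),("tin2",(386,274),10),("spoon",(404,236),0),("spoon2",(428,217),0),("pot",(424,210),0),("bC",(334,182),21),("bD",(273,184),21),("roll",(457,270),0)]:
    print(nm,np.round(onz(d,uv,z)))
w=snap("wrist","w0.png");print(np.round(w["pose"],2),w["fx"],w["D"])
E
```

```text
yel cap [ 549. -269.  100.]
dark cap [ 544. -138.  105.]
salt [ 544. -208.   88.]
mug [ 355. -387.    0.]
garlic [595.  -8.   0.]
glassbase [732.  43.   0.]
bA [458. 361.  21.]
bB [634. 371.  21.]
bC [642.  80.  21.]
bD [455.  86.  21.]
t1 [ 489. -104.   18.]
t2 [ 524. -332.   18.]
pot [ 814. -178.    0.]
grind [828. -28.   0.]
tub [333. 399.   0.]
tin1 [349. -32.  10.]
tin2 [ 589. -422.   10.]
yel cap [ 535. -272.  100.]
dark cap [ 539. -140.  105.]
tin [ 611. -220.   34.]
mug [ 364. -398.    0.]
glassbase [729.  38.   0.]
tA [ 636. -338.   18.]
tB [ 652. -123.   18.]
tC [ 500. -100.   18.]
tD [ 501. -323.   18.]
potbase [ 834. -174.    0.]
tin2 [ 588. -428.   10.]
spoon [ 708. -287.    0.]
spoon2 [ 816. -222.    0.]
pot [ 825. -183.    0.]
bC [625.  39.  21.]
bD [437.  93.  21.]
roll [ 758. -457.    0.]
[[ 4.0000e-01  8.7000e-01  3.0000e-01  3.1811e+02]
 [-9.2000e-01  3.8000e-01  1.3000e-01 -5.1509e+02]
 [-0.0000e+00 -3.2000e-01  9.5000e-01  3.7461e+02]
 [ 0.0000e+00  0.0000e+00  0.0000e+00  1.0000e+00]] 282.4773022728036 [-0.01230581  0.          0.          0.          0.        ]
```

```bash
python3 -c "
from h import *
go([570,-140,340],90)"
```

```text
rv [ -0.   -0.  -66.3] d [ 465.6 -242.4 -109. ] t 0.25
```

View pics/w0.png

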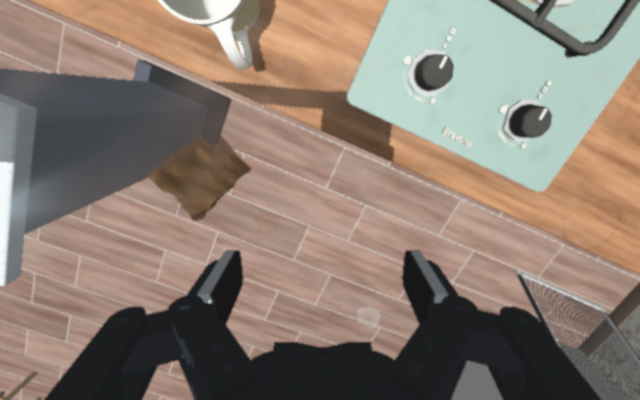

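The wrist view shows the mug at the top (215,15), the hob at the upper right and the fingers at the bottom (225,275) and (420,275). The tray isn't in view yet, so I'll move over it.

The manual's scale: shifts go in shares of 1000 mm and turns go in shares of 360 degrees. Converting my numbers, 465 mm is 0.465, -242 mm is -0.242, -66.3 degrees is -0.1842.

Request:
run_rows --motion '[{"turn_vec": [0,0,-0.0222],"d": [0,0,-0.06],"jaw": 85},{"turn_vec": [0,0,-0.1842],"d": [0.465,-0.242,-0.109],"jaw": 85},{"turn_vec": [0,0,-0.1842],"d": [0.465,-0.242,-0.109],"jaw": 85},{"turn_vec": [0,0,-0.1842],"d": [0.465,-0.242,-0.109],"jaw": 85},{"turn_vec": [0,0,-0.1842],"d": [0.465,-0.242,-0.109],"jaw": 85},{"turn_vec": [0,0,-0.1842],"d": [0.465,-0.242,-0.109],"jaw": 85},{"turn_vec": [0,0,-0.1842],"d": [0.465,-0.242,-0.109],"jaw": 85},{"turn_vec": [0,0,-0.1842],"d": [0.465,-0.242,-0.109],"jaw": 85}]'

```text
time: 1.25
tool_pos: [515.2, -208.1, 332.3]
tcp_rot: [180.0, 0.0, 90.1]
ft_force: [0.8, -1.3, 0.8]
finger_gap: 84.6
grip_force: 0.0
```

```bash
python3 -c "
from h import *
go([570,-140,340],90)"
```

```text
rv [0.  0.  0.1] d [68.  54.9 -7.7] t 1.25
```

Scaled: 68 mm is 0.068, 55 mm is 0.055.

Request:
run_rows --motion '[{"d": [0.068,0.055,-0.008],"jaw": 85},{"d": [0.068,0.055,-0.008],"jaw": 85},{"d": [0.068,0.055,-0.008],"jaw": 85}]'

```text
time: 1.62
tool_pos: [570.0, -140.0, 339.7]
tcp_rot: [-180.0, -0.0, 90.2]
ft_force: [-1.2, -0.1, 1.2]
finger_gap: 84.9
grip_force: 0.0
```

```bash
python3 -c "
from h import *
w=snap('wrist','w1.png');print(np.round(w['pose'],3),w['time'] if 'time' in w else '')
print(r.sense()['tool_pos'])"
```

```text
[[ 1.00000e+00 -3.00000e-03 -2.00000e-03  5.70064e+02]
 [ 4.00000e-03  9.46000e-01  3.24000e-01 -5.59600e+01]
 [ 1.00000e-03 -3.24000e-01  9.46000e-01  4.83765e+02]
 [ 0.00000e+00  0.00000e+00  0.00000e+00  1.00000e+00]] 
[ 569.34140373 -141.28229967  339.6828367 ]
```

View pics/w1.png

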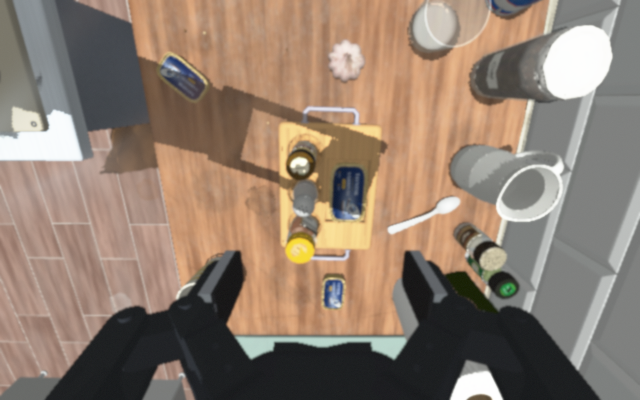

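The wrist view shows the tray with corners near (279,123), (382,126), (370,249) and (281,247). The dark cap is at (301,160), the salt shaker at (305,197), the yellow cap at (300,250) and the garlic at (346,60). There are three tin candidates: (183,76) loose at front left, (348,192) in the tray recess, and (333,292) loose to the right. The recess one fits because it should be the largest and lie in the tray. I'll measure all three and check an enlarged crop.

```bash
python3 - <<'E'
from h import *
w=snap("wrist"); im=w["pixels"]; hsv=cv2.cvtColor(im,cv2.COLOR_BGR2HSV)
def poly(uvs,z): return np.array([onz(w,u,z)[:2] for u in uvs],np.float32)
def blob(m,roi,mn=30):
    x0,y0,x1,y1=roi; mm=np.zeros_like(m); mm[y0:y1,x0:x1]=m[y0:y1,x0:x1]
    c=max(cv2.findContours(mm,cv2.RETR_EXTERNAL,cv2.CHAIN_APPROX_NONE)[0],key=cv2.contourArea); return c[:,0].astype(float)
blue=cv2.inRange(hsv,(100,80,30),(130,255,255))
for nm,roi,z in(("tinA",(140,40,230,115),20),("tinRecess",(325,150,375,230),34),("tinC",(315,265,355,315),20)):
    c=blob(blue,roi); print(nm,[np.round(q,0) for q in cv2.minAreaRect(poly(c,z))])
yel=cv2.inRange(hsv,(22,180,120),(32,255,255)); c=blob(yel,(270,215,330,275)); print("yellow",np.round(c.mean(0)),cv2.minEnclosingCircle(poly(c,108)))
tray=cv2.inRange(hsv,(10,60,150),(28,200,255)); cv2.imwrite("pics/traymask.png",tray[90:290,230:430])
cr=cv2.resize(im[40:320,140:420],None,fx=2.1,fy=2.1,interpolation=cv2.INTER_CUBIC); cv2.imwrite("pics/crop1.png",cr)
for nm,uv,z in(("dark",(301,160),113),("salt",(305,196),95)): print(nm,onz(w,uv,z))
E
```

```text
tinA [array([359., -14.]), array([13., 50.]), np.float64(50.0)]
tinRecess [array([ 614., -207.]), array([48., 87.]), np.float64(0.0)]
tinC [array([ 594., -420.]), array([31., 59.]), np.float64(0.0)]
yellow [300. 247.] ((538.2049560546875, -269.2402648925781), 24.650991439819336)
dark [ 541.63479799 -135.25885932  113.        ]
salt [ 544.93807782 -192.23723218   95.        ]
```

View pics/crop1.png

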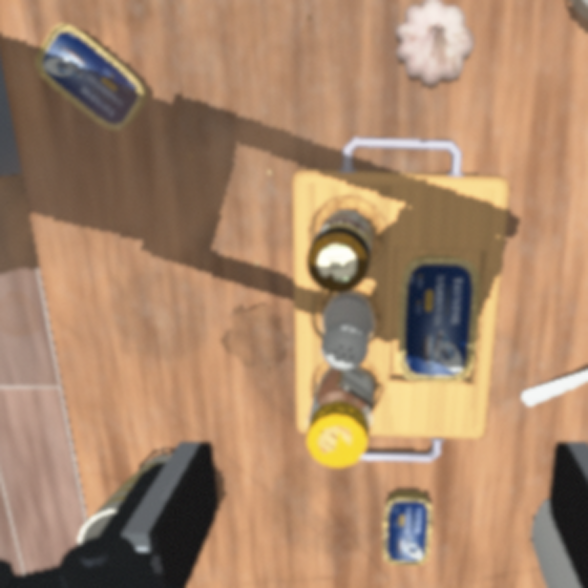

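The crop confirms that the recess tin (crop 438,320) is the largest and is snug in the recess; the other two are loose and smaller. The dark cap centre is at crop (340,258), the salt dome top at about (347,350) and the yellow cap at (338,440).

```bash
python3 - <<'E'
from h import *
w=snap("wrist")
f=lambda u:(u[0]/2.1+140,u[1]/2.1+40)
C=[onz(w,f(u),18)[:2] for u in((295,172),(508,180),(490,440),(298,432))]; C=np.array(C,np.float32)
print(np.round(C)); rc=cv2.minAreaRect(C); print(rc)
yaw=np.degrees(np.arctan2(*(C[1]-C[0])[::-1])),np.degrees(np.arctan2(*(C[2]-C[3])[::-1])),np.degrees(np.arctan2(*(C[0]-C[3])[::-1]))-90,np.degrees(np.arctan2(*(C[1]-C[2])[::-1]))-90
print("yaws",yaw); m=C.mean(0); a=np.radians(np.median(yaw)); R=np.array([[np.cos(a),-np.sin(a)],[np.sin(a),np.cos(a)]])
for y in(66,0,-66): print("well",y,np.round(m+R@[-40,y],1))
print("recess",np.round(m+R@[33,0],1))
for nm,u,z in(("dark",(340,258),113),("salt",(347,350),97),("yel",(338,438),108),("tin",(438,321),34),("garlic",(434,40),40)): print(nm,np.round(onz(w,f(u),z),1))
# handles
print([np.round(onz(w,f(u),18)) for u in((345,180),(458,180),(370,450),(437,450))])
E
```

```text
[[ 503.  -94.]
 [ 666. -100.]
 [ 665. -326.]
 [ 495. -318.]]
((583.8523559570312, -209.86654663085938), (225.6265869140625, 170.6066436767578), 87.99430084228516)
yaws (np.float32(-2.0374765), np.float32(-2.6617017), np.float32(-2.0056992), np.float32(-0.09818268))
well 66 [ 544.3 -142. ]
well 0 [ 542.  -207.9]
well -66 [ 539.7 -273.9]
recess [ 615.  -210.5]
dark [ 542.3 -139.9  113. ]
salt [ 544.6 -208.9   97. ]
yel [ 537.6 -272.3  108. ]
tin [ 613.8 -208.6   34. ]
garlic [604.3  -4.9  40. ]
[array([ 541., -100.,   18.]), array([ 627., -100.,   18.]), array([ 558., -336.,   18.]), array([ 618., -336.,   18.])]
```

```bash
python3 -c "
from h import *
go([543,-141,140],88);go([543,-141,52],88)"
```

```text
rv [-0.  0.  2.] d [  1.7 -25.5 199.8] t 1.77
rv [-0.  0.  2.] d [  1.7 -25.5 287.8] t 1.77
```

Scaled: 288 mm is 0.288, 240 mm is 0.24, 2 degrees is 0.0056.

Request:
run_rows --motion '[{"turn_vec": [0,0,0.0056],"d": [0,-0.026,0.06],"jaw": 85},{"turn_vec": [0,0,0.0056],"d": [0,-0.026,0.12],"jaw": 85},{"turn_vec": [0,0,0.0056],"d": [0,-0.026,0.18],"jaw": 85},{"turn_vec": [0,0,0.0056],"d": [0,-0.026,0.24],"jaw": 85},{"turn_vec": [0,0,0.0056],"d": [0,-0.026,0.288],"jaw": 85},{"turn_vec": [0,0,0.0056],"d": [0,-0.026,0.288],"jaw": 85}]' --grip_force 40

```text
time: 2.52
tool_pos: [538.6, -141.7, 47.6]
tcp_rot: [-179.5, -0.2, 87.9]
ft_force: [-0.3, -0.5, -0.3]
finger_gap: 84.9
grip_force: 0.0
```

Request:
run_rows --motion '[{"jaw": 30},{"jaw": 30},{"jaw": 30},{"jaw": 30}]' --grip_force 40

```text
time: 3.02
tool_pos: [545.1, -142.7, 55.0]
tcp_rot: [179.8, 0.1, 88.0]
ft_force: [-2.1, 0.2, 7.5]
finger_gap: 39.7
grip_force: 39.0
```

Scaled: -120 mm is -0.12, -100 mm is -0.1.

Request:
run_rows --motion '[{"d": [0,0,-0.02],"jaw": 30},{"d": [0,0,-0.04],"jaw": 30},{"d": [0.02,-0.05,-0.04],"jaw": 30},{"d": [0.042,-0.1,-0.04],"jaw": 30},{"d": [0.042,-0.12,-0.035],"jaw": 30},{"d": [0.042,-0.12,-0.005],"jaw": 30},{"d": [0.042,-0.12,0.005],"jaw": 30},{"d": [0.042,-0.12,0.008],"jaw": 30}]'

```text
time: 4.03
tool_pos: [424.2, -95.7, 46.5]
tcp_rot: [-179.8, -0.0, 88.0]
ft_force: [-24.4, 6.9, 47.6]
finger_gap: 39.7
grip_force: 44.0
```

Scaled: -3 mm is -0.003.

Request:
run_rows --motion '[{"d": [0,0,-0.003],"jaw": 30},{"d": [0,0,-0.003],"jaw": 30}]'

```text
time: 4.28
tool_pos: [425.8, -96.0, 48.2]
tcp_rot: [179.9, 0.0, 88.0]
ft_force: [0.3, 0.4, -0.7]
finger_gap: 39.6
grip_force: 40.6
```

Request:
run_rows --motion '[{"jaw": 60},{"jaw": 85},{"jaw": 85},{"d": [0,0,-0.06],"jaw": 85},{"d": [0,0,-0.12],"jaw": 85}]'

```text
time: 4.9
tool_pos: [423.8, -95.4, 167.6]
tcp_rot: [-179.9, -0.0, 88.0]
ft_force: [1.5, -1.0, 0.6]
finger_gap: 85.3
grip_force: 0.0
```

```bash
python3 -c "
from h import *
go([539,-273,140],88);go([539,-273,52],88)"
```

```text
rv [-0.1 -0.   0. ] d [-173.5  121.4   27.2] t 4.9
rv [-0.1 -0.   0. ] d [-173.6  121.6  115.2] t 4.9
```

Scaled: -173 mm is -0.173, -150 mm is -0.15.

Request:
run_rows --motion '[{"d": [-0.05,0.035,0],"jaw": 85},{"d": [-0.1,0.07,0],"jaw": 85},{"d": [-0.15,0.105,0],"jaw": 85},{"d": [-0.173,0.121,0.01],"jaw": 85},{"d": [-0.173,0.121,0.06],"jaw": 85},{"d": [-0.173,0.121,0.113],"jaw": 85},{"d": [-0.173,0.121,0.114],"jaw": 85}]'

```text
time: 5.78
tool_pos: [535.6, -270.4, 47.5]
tcp_rot: [-179.5, -0.3, 88.0]
ft_force: [-0.1, 0.1, -0.1]
finger_gap: 84.8
grip_force: 0.0
```

Request:
run_rows --motion '[{"jaw": 30},{"jaw": 30},{"jaw": 30},{"jaw": 30}]' --grip_force 40

```text
time: 6.28
tool_pos: [541.6, -274.1, 56.8]
tcp_rot: [179.7, 0.2, 88.0]
ft_force: [-1.5, 0.7, 6.2]
finger_gap: 49.2
grip_force: 40.4
```

Scaled: -40 mm is -0.04, -10 mm is -0.01.

Request:
run_rows --motion '[{"jaw": 30},{"d": [0,0,-0.01],"jaw": 30},{"d": [0,0,-0.04],"jaw": 30},{"d": [0,0,-0.04],"jaw": 30}]'

```text
time: 6.78
tool_pos: [542.2, -274.3, 97.6]
tcp_rot: [179.6, 0.2, 88.0]
ft_force: [0.6, 0.6, -1.5]
finger_gap: 49.0
grip_force: 41.5
```

```bash
python3 -c "
from h import *
s=snap('scene');d=snap('side');a=s['pixels'][150:280,310:470];b=d['pixels'][150:280,260:420]
cv2.imwrite('pics/c2.png',cv2.resize(np.hstack([a,b]),None,fx=2.5,fy=2.5,interpolation=cv2.INTER_CUBIC))"
```

```text
(no output)
```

View pics/c2.png

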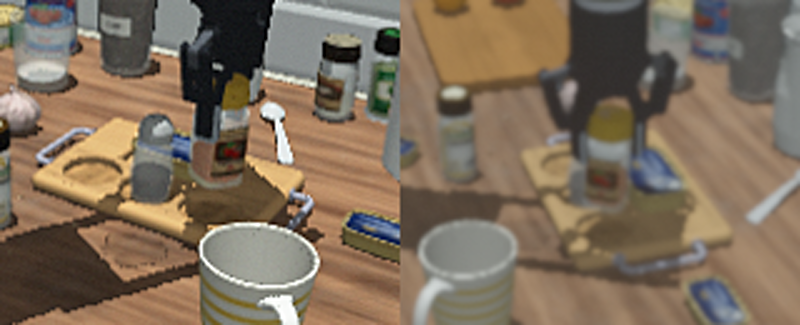

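Yellow is held upright above its well at (215,130). The dark jar stands upright on the worktop at the left edge of the crop (side view 455,130), and the shaker is still in its well.

Scaled: -116 mm is -0.116, -100 mm is -0.1.

Request:
run_rows --motion '[{"d": [-0.01,-0.05,0],"jaw": 30},{"d": [-0.02,-0.1,0],"jaw": 30},{"d": [-0.02,-0.116,0.01],"jaw": 30},{"d": [-0.02,-0.116,0.036],"jaw": 30},{"d": [-0.02,-0.116,0.045],"jaw": 30},{"d": [-0.02,-0.116,0.046],"jaw": 30},{"d": [-0.02,-0.116,0.046],"jaw": 30}]'

```text
time: 7.75
tool_pos: [422.4, -289.1, 47.7]
tcp_rot: [-179.9, 0.0, 88.0]
ft_force: [-8.5, 1.4, 11.6]
finger_gap: 49.0
grip_force: 39.7
```

Scaled: -110 mm is -0.11, -60 mm is -0.06.

Request:
run_rows --motion '[{"d": [0,0,-0.001],"jaw": 60},{"d": [0,0,-0.001],"jaw": 85},{"d": [0,0,-0.001],"jaw": 85},{"d": [0,0,-0.06],"jaw": 85},{"d": [0,0,-0.11],"jaw": 85},{"d": [0,0,-0.11],"jaw": 85}]'

```text
time: 8.5
tool_pos: [425.7, -290.9, 162.3]
tcp_rot: [179.6, 0.3, 88.0]
ft_force: [-0.6, 0.5, 0.6]
finger_gap: 85.1
grip_force: 0.0
```

```bash
python3 -c "
from h import *
go([543,-208,39],88)"
```

```text
rv [0.4 0.3 0. ] d [ 87.6 113.5 123.7] t 8.5
```

Scaled: 120 mm is 0.12, 116 mm is 0.116.

Request:
run_rows --motion '[{"d": [0.036,0.05,0],"jaw": 85},{"d": [0.072,0.095,0],"jaw": 85},{"d": [0.086,0.116,0.02],"jaw": 85},{"d": [0.086,0.116,0.07],"jaw": 85},{"d": [0.086,0.116,0.115],"jaw": 85},{"d": [0.086,0.116,0.12],"jaw": 85},{"d": [0.086,0.116,0.12],"jaw": 85}]'

```text
time: 9.38
tool_pos: [542.0, -206.9, 37.4]
tcp_rot: [-180.0, -0.0, 88.0]
ft_force: [0.7, -0.1, 0.2]
finger_gap: 84.7
grip_force: 0.0
```

Request:
run_rows --motion '[{"jaw": 30},{"jaw": 30},{"jaw": 30},{"jaw": 30},{"jaw": 30}]' --grip_force 40

```text
time: 10.0
tool_pos: [542.9, -207.5, 39.0]
tcp_rot: [179.9, 0.1, 88.0]
ft_force: [-2.4, 0.3, 7.9]
finger_gap: 38.3
grip_force: 39.5
```

Request:
run_rows --motion '[{"d": [0,0,-0.02],"jaw": 30},{"d": [0,0,-0.04],"jaw": 30},{"d": [0.01,-0.05,-0.04],"jaw": 30},{"d": [0.02,-0.1,-0.04],"jaw": 30},{"d": [0.02,-0.118,-0.025],"jaw": 30},{"d": [0.02,-0.118,0],"jaw": 30},{"d": [0.02,-0.118,0.005],"jaw": 30},{"d": [0.02,-0.118,0.005],"jaw": 30}]'

```text
time: 11.0
tool_pos: [425.3, -183.0, 32.9]
tcp_rot: [180.0, 0.0, 88.0]
ft_force: [0.4, -0.2, -0.5]
finger_gap: 38.3
grip_force: 40.3
```

Scaled: 2 mm is 0.002, 1 mm is 0.001.

Request:
run_rows --motion '[{"d": [0,0,0.001],"jaw": 30},{"d": [0,0,0.002],"jaw": 30},{"d": [0,0,0.002],"jaw": 30}]'

```text
time: 11.38
tool_pos: [425.6, -183.2, 31.0]
tcp_rot: [179.9, 0.0, 88.0]
ft_force: [-1.0, 0.9, 4.9]
finger_gap: 38.4
grip_force: 41.3
```

```bash
python3 -c "
from h import *
s=snap('scene');d=snap('side');a=s['pixels'][150:310,290:450];b=d['pixels'][150:310,250:410]
cv2.imwrite('pics/c3.png',cv2.resize(np.hstack([a,b]),None,fx=2.5,fy=2.5,interpolation=cv2.INTER_CUBIC))"
```

```text
(no output)
```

View pics/c3.png

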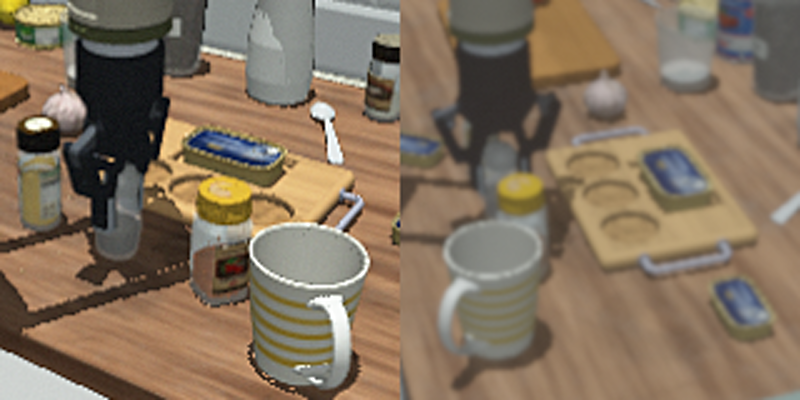

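The scene crop shows all three standing on the worktop: dark (40,190), shaker in the gripper (118,210), yellow (225,250). The tin is still in the recess. I'll let go of the shaker and go to the tin.

Scaled: -100 mm is -0.1, -50 mm is -0.05.

Request:
run_rows --motion '[{"d": [0,0,-0.001],"jaw": 60},{"d": [0,0,-0.001],"jaw": 85},{"d": [0,0,-0.001],"jaw": 85},{"d": [0,0,-0.05],"jaw": 85},{"d": [0,0,-0.1],"jaw": 85},{"d": [0,0,-0.1],"jaw": 85},{"d": [0,0,-0.1],"jaw": 85}]'

```text
time: 12.35
tool_pos: [424.5, -182.7, 129.6]
tcp_rot: [-180.0, -0.0, 88.0]
ft_force: [0.3, -0.4, -0.0]
finger_gap: 84.8
grip_force: 0.0
```

```bash
python3 -c "
from h import *
go([614.5,-209.5,14],88)"
```

```text
rv [-0. -0.  0.] d [-20.2 190.8 115.5] t 12.35
```

Request:
run_rows --motion '[{"d": [-0.007,0.06,0],"jaw": 85},{"d": [-0.014,0.12,0],"jaw": 85},{"d": [-0.02,0.18,0],"jaw": 85},{"d": [-0.02,0.19,0.02],"jaw": 85},{"d": [-0.02,0.19,0.07],"jaw": 85},{"d": [-0.02,0.19,0.108],"jaw": 85},{"d": [-0.02,0.19,0.115],"jaw": 85},{"d": [-0.02,0.19,0.115],"jaw": 85}]'

```text
time: 13.35
tool_pos: [613.2, -209.1, 14.3]
tcp_rot: [-179.9, -0.0, 88.0]
ft_force: [0.5, 1.3, 1.5]
finger_gap: 85.3
grip_force: 0.0
```

Request:
run_rows --motion '[{"jaw": 50},{"jaw": 50},{"jaw": 50},{"jaw": 50}]' --grip_force 60

```text
time: 13.85
tool_pos: [615.8, -210.2, 18.1]
tcp_rot: [179.8, 0.1, 88.0]
ft_force: [0.0, 0.2, 6.3]
finger_gap: 58.2
grip_force: 64.7
```

Scaled: -230 mm is -0.23, -170 mm is -0.17.

Request:
run_rows --motion '[{"d": [0,0,-0.01],"jaw": 50},{"d": [0,0,-0.05],"jaw": 50},{"d": [0,0,-0.11],"jaw": 50},{"d": [0,0,-0.17],"jaw": 50},{"d": [0,0,-0.23],"jaw": 50},{"d": [0,0,-0.23],"jaw": 50}]'

```text
time: 14.6
tool_pos: [617.0, -210.7, 254.3]
tcp_rot: [179.3, 0.3, 88.0]
ft_force: [-0.3, -0.6, -2.0]
finger_gap: 57.9
grip_force: 65.0
```

```bash
python3 -c "
from h import *
s=snap('scene');a=s['pixels'][20:280,150:470]
cv2.imwrite('pics/c4.png',cv2.resize(a,None,fx=2.2,fy=2.2,interpolation=cv2.INTER_CUBIC));go([545,240,260],88)"
```

```text
rv [0.4 0.2 0. ] d [447.3 -86.1 -11.9] t 14.65
```

View pics/c4.png

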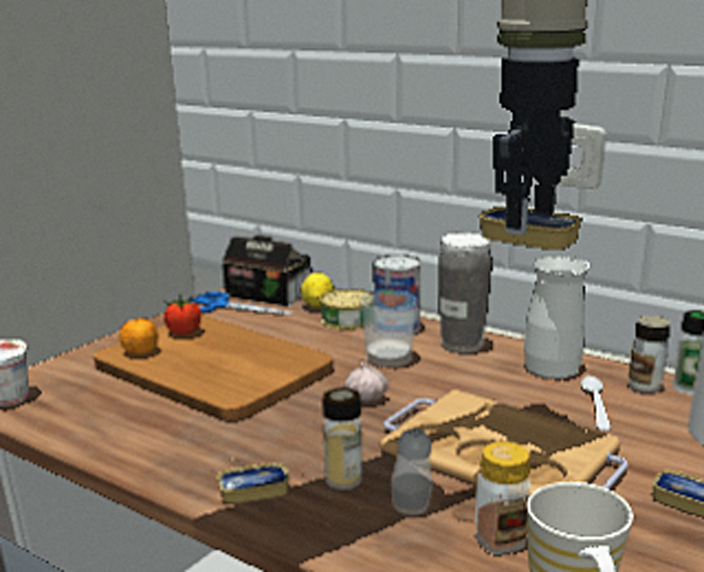

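The tin is held level at (530,225) and all three jars stand upright on the worktop. In the same view the board corners are near (95,360), (205,318), (332,365) and (235,410). Next I'll move over the board.

Scaled: 380 mm is 0.38, 300 mm is 0.3.

Request:
run_rows --motion '[{"d": [0.06,-0.01,0],"jaw": 50},{"d": [0.12,-0.02,0],"jaw": 50},{"d": [0.18,-0.03,0],"jaw": 50},{"d": [0.24,-0.04,0],"jaw": 50},{"d": [0.3,-0.05,0],"jaw": 50},{"d": [0.35,-0.06,0],"jaw": 50},{"d": [0.38,-0.07,0],"jaw": 50},{"d": [0.38,-0.07,0],"jaw": 50}]'

```text
time: 15.65
tool_pos: [555.3, 174.9, 243.0]
tcp_rot: [-179.8, 0.0, 88.2]
ft_force: [-0.1, -0.1, -1.7]
finger_gap: 58.2
grip_force: 65.0
```

```bash
python3 - <<'E'
from h import *
w=snap("wrist","w2.png"); s=snap("scene")
f=lambda u:(u[0]/2.2+150,u[1]/2.2+20)
C=np.array([onz(s,f(u),21)[:2] for u in((95,360),(205,318),(332,365),(235,410))]);print(np.round(C),C.mean(0))
print([np.round(onz(s,f(u),z)) for u,z in (((140,338),45),((183,318),50),((366,386),25))], r.sense()["tool_pos"])
E
```

```text
[[460. 363.]
 [666. 348.]
 [631.  71.]
 [456.  91.]] [552.9903013  218.14532426]
[array([513., 324.,  45.]), array([594., 320.,  50.]), array([595., -10.,  25.])] [556.35407902 172.55664595 243.51882973]
```

View pics/w2.png

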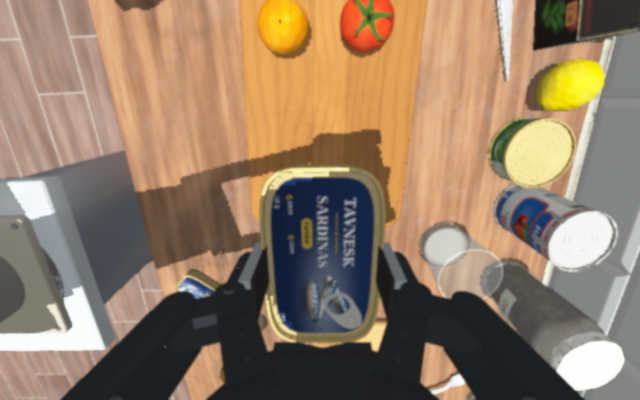

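The wrist view shows the tin gripped squarely across its width at (323,255). The board's left edge runs through (245,50)–(248,160) and its right edge through (424,20)–(402,230). The mandarin is at (283,27) and the tomato at (367,22).

```bash
python3 - <<'E'
from h import *
w=snap("wrist")
for u in((245,50),(248,150),(424,20),(402,230),(413,125)): print(u,np.round(onz(w,u,21)))
print(np.round(onz(w,(283,30),50)),np.round(onz(w,(367,25),60)))
go([550,172,30],88)
E
```

```text
(245, 50) [471. 313.  21.]
(248, 150) [461. 196.  21.]
(424, 20) [678. 337.  21.]
(402, 230) [668.  74.  21.]
(413, 125) [673. 221.  21.]
[520. 326.  50.] [607. 326.  60.]
rv [-0.1  0.1 -0. ] d [ -0.   -6.3 213.8] t 15.8
```

Scaled: 216 mm is 0.216, 214 mm is 0.214.

Request:
run_rows --motion '[{"d": [0,0.006,0.06],"jaw": 50},{"d": [0,0.006,0.12],"jaw": 50},{"d": [0,0.006,0.18],"jaw": 50},{"d": [0,0.006,0.208],"jaw": 50},{"d": [0,0.006,0.214],"jaw": 50},{"d": [0,0.006,0.216],"jaw": 50},{"d": [0,0.006,0.216],"jaw": 50}]'

```text
time: 16.68
tool_pos: [563.3, 171.1, 29.0]
tcp_rot: [-180.0, 0.0, 87.9]
ft_force: [-1.4, -1.1, 1.3]
finger_gap: 57.6
grip_force: 68.6
```

Request:
run_rows --motion '[{"d": [0,0,0.001],"jaw": 50},{"d": [0,0,0.002],"jaw": 50},{"d": [0,0,0.002],"jaw": 50}]'

```text
time: 17.05
tool_pos: [563.6, 171.3, 28.9]
tcp_rot: [180.0, 0.1, 87.9]
ft_force: [-8.8, -4.4, 18.1]
finger_gap: 58.0
grip_force: 70.1
```

Scaled: -220 mm is -0.22, -160 mm is -0.16.

Request:
run_rows --motion '[{"d": [0,0,-0.001],"jaw": 70},{"d": [0,0,-0.001],"jaw": 85},{"d": [0,0,-0.001],"jaw": 85},{"d": [0,0,-0.04],"jaw": 85},{"d": [0,0,-0.1],"jaw": 85},{"d": [0,0,-0.16],"jaw": 85},{"d": [0,0,-0.22],"jaw": 85}]'

```text
time: 17.92
tool_pos: [562.9, 172.6, 248.7]
tcp_rot: [-180.0, -0.0, 88.0]
ft_force: [0.9, -0.4, 0.1]
finger_gap: 85.0
grip_force: 0.0
```

Request:
run_rows --motion '[{"d": [-0.06,-0.02,0],"jaw": 85},{"d": [-0.12,-0.04,0],"jaw": 85},{"d": [-0.18,-0.06,0],"jaw": 85},{"d": [-0.23,-0.085,0],"jaw": 85},{"d": [-0.27,-0.11,0],"jaw": 85},{"d": [-0.28,-0.115,0],"jaw": 85},{"d": [-0.28,-0.115,0],"jaw": 85},{"d": [-0.28,-0.115,0],"jaw": 85}]'

```text
time: 18.92
tool_pos: [439.0, -102.3, 246.9]
tcp_rot: [180.0, -0.0, 88.1]
ft_force: [-0.2, -0.4, 0.1]
finger_gap: 85.2
grip_force: 0.0
```

```bash
python3 - <<'E'
from h import *
w=snap("wrist"); s=snap("scene")
a=cv2.resize(w["pixels"][:300,60:460],(800,600)); cv2.imwrite("pics/w3.png",a)
cv2.imwrite("pics/c5.png",cv2.resize(s["pixels"][130:280,170:470],None,fx=2.6,fy=2.6)); print(r.sense()["tool_pos"])
E
```

```text
[ 438.97835534 -102.20237808  246.86626264]
```

View pics/w3.png

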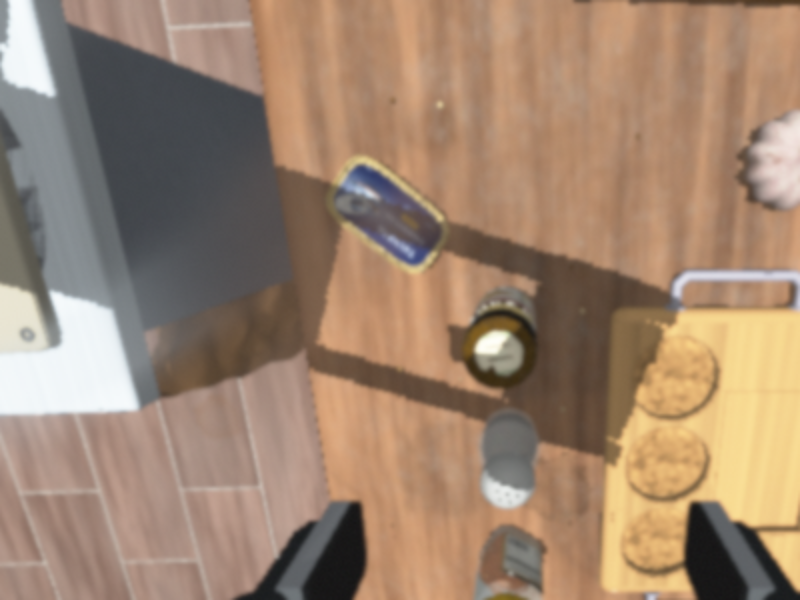

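View pics/c5.png

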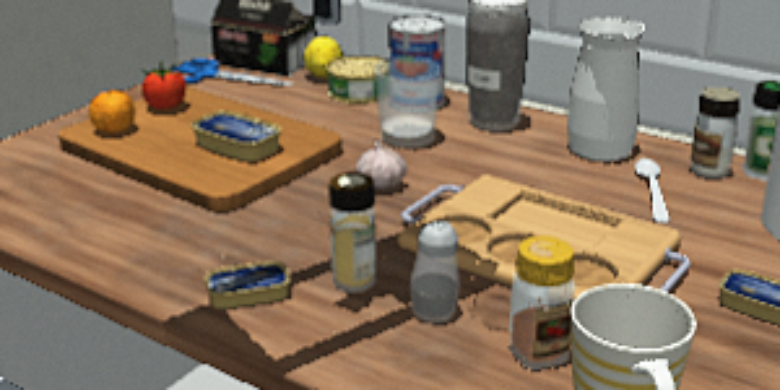

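The tin lies flat on the board at (237,135) in the scene crop, and the three jars stand upright. The wrist crop shows the wells at (676,375), (666,462) and (657,538), the dark cap at (499,349) and the shaker top at (508,484).

```bash
python3 - <<'E'
from h import *
w=snap("wrist"); f=lambda u:(60+u[0]/2,u[1]/2)
for n,u,z in(("wd",(676,375),14),("ws",(666,462),14),("wy",(657,538),14),("dark",(499,347),105),("salt",(508,486),89),("trayfrontL",(614,310),18),("trayfrontR",(603,588),18)): print(n,np.round(onz(w,f(u),z),1))
go([425,-183,32],88)
E
```

```text
wd [ 544.5 -139.8   14. ]
ws [ 540.8 -207.    14. ]
wy [ 537.  -272.1   14. ]
dark [426.6 -92.  105. ]
salt [ 427.1 -182.2   89. ]
trayfrontL [499.7 -91.6  18. ]
trayfrontR [ 495.2 -314.2   18. ]
rv [-0.  -0.   0.1] d [-81.2 -11.2 214.9] t 19.07
```

Scaled: 214 mm is 0.214, 140 mm is 0.14.

Request:
run_rows --motion '[{"d": [-0.05,-0.006,0],"jaw": 85},{"d": [-0.081,-0.011,0.02],"jaw": 85},{"d": [-0.081,-0.011,0.08],"jaw": 85},{"d": [-0.081,-0.011,0.14],"jaw": 85},{"d": [-0.081,-0.011,0.2],"jaw": 85},{"d": [-0.081,-0.011,0.214],"jaw": 85},{"d": [-0.081,-0.011,0.214],"jaw": 85}]'

```text
time: 19.95
tool_pos: [424.8, -183.4, 33.3]
tcp_rot: [-179.9, -0.0, 88.0]
ft_force: [-0.1, -0.4, 0.5]
finger_gap: 84.8
grip_force: 0.0
```

Request:
run_rows --motion '[{"jaw": 30},{"jaw": 30},{"jaw": 30},{"jaw": 30},{"d": [0,0,-0.001],"jaw": 30}]' --grip_force 40

```text
time: 20.58
tool_pos: [425.6, -184.3, 35.3]
tcp_rot: [179.9, 0.1, 88.0]
ft_force: [0.3, -0.0, -0.1]
finger_gap: 37.1
grip_force: 39.5
```

Request:
run_rows --motion '[{"d": [0,0,-0.02],"jaw": 30},{"d": [0,0,-0.04],"jaw": 30},{"d": [0,0,-0.04],"jaw": 30}]'

```text
time: 20.95
tool_pos: [426.0, -184.5, 75.7]
tcp_rot: [179.8, 0.1, 88.0]
ft_force: [0.7, -0.1, -1.5]
finger_gap: 36.9
grip_force: 39.9
```

```bash
python3 -c "
from h import *
go([541.5,-207.5,72],88)"
```

```text
rv [0.2 0.1 0. ] d [-18.9 116.2   4.2] t 20.95
```

Scaled: 117 mm is 0.117, 100 mm is 0.1.

Request:
run_rows --motion '[{"d": [-0.01,0.05,0],"jaw": 30},{"d": [-0.019,0.1,0],"jaw": 30},{"d": [-0.019,0.117,0],"jaw": 30},{"d": [-0.019,0.117,0.015],"jaw": 30},{"d": [-0.019,0.117,0.028],"jaw": 30},{"d": [-0.019,0.117,0.031],"jaw": 30},{"d": [-0.019,0.117,0.032],"jaw": 30},{"d": [-0.019,0.117,0.032],"jaw": 30}]'

```text
time: 21.95
tool_pos: [539.3, -206.6, 42.8]
tcp_rot: [-179.9, -0.0, 88.0]
ft_force: [-7.9, 3.4, 18.6]
finger_gap: 37.0
grip_force: 45.2
```

Scaled: -120 mm is -0.12, -60 mm is -0.06.

Request:
run_rows --motion '[{"d": [0,0,-0.001],"jaw": 60},{"d": [0,0,-0.001],"jaw": 85},{"d": [0,0,-0.001],"jaw": 85},{"d": [0,0,-0.06],"jaw": 85},{"d": [0,0,-0.12],"jaw": 85},{"d": [0,0,-0.12],"jaw": 85}]'

```text
time: 22.7
tool_pos: [544.5, -208.6, 168.7]
tcp_rot: [179.4, 0.3, 88.0]
ft_force: [0.5, -1.2, 0.4]
finger_gap: 84.9
grip_force: 0.0
```

```bash
python3 -c "
from h import *
w=snap('wrist')
print(r.sense()['tool_pos']);go([424.5,-290.5,50],88)"
```

```text
[ 542.8483818  -207.75247264  165.23409683]
rv [0.3 0.1 0. ] d [ -86.5 -116.1  114.8] t 22.75
```

Scaled: -116 mm is -0.116, 112 mm is 0.112.

Request:
run_rows --motion '[{"d": [-0.036,-0.05,0],"jaw": 85},{"d": [-0.072,-0.098,0],"jaw": 85},{"d": [-0.086,-0.116,0.01],"jaw": 85},{"d": [-0.086,-0.116,0.06],"jaw": 85},{"d": [-0.086,-0.116,0.108],"jaw": 85},{"d": [-0.086,-0.116,0.112],"jaw": 85},{"d": [-0.086,-0.116,0.112],"jaw": 85}]'

```text
time: 23.62
tool_pos: [421.9, -288.6, 50.1]
tcp_rot: [-179.9, -0.0, 88.0]
ft_force: [-1.3, -0.3, -0.5]
finger_gap: 85.6
grip_force: 0.0
```

Request:
run_rows --motion '[{"jaw": 30},{"jaw": 30},{"jaw": 30},{"jaw": 30},{"d": [0,0,-0.001],"jaw": 30}]' --grip_force 40

```text
time: 24.25
tool_pos: [422.9, -289.3, 52.4]
tcp_rot: [179.9, 0.1, 88.0]
ft_force: [-0.3, 0.2, -0.6]
finger_gap: 48.4
grip_force: 41.1
```

Request:
run_rows --motion '[{"d": [0,0,-0.02],"jaw": 30},{"d": [0,0,-0.04],"jaw": 30},{"d": [0,0,-0.04],"jaw": 30}]'

```text
time: 24.62
tool_pos: [423.3, -289.7, 92.9]
tcp_rot: [179.8, 0.1, 88.0]
ft_force: [0.9, 0.4, -1.3]
finger_gap: 48.5
grip_force: 41.6
```

```bash
python3 -c "
from h import *
go([539,-273,89],88)"
```

```text
rv [0.2 0.1 0. ] d [ 20.7 115.1   4.3] t 24.62
```

Scaled: 115 mm is 0.115, 100 mm is 0.1.

Request:
run_rows --motion '[{"d": [0.01,0.05,0],"jaw": 30},{"d": [0.02,0.1,0],"jaw": 30},{"d": [0.02,0.115,0],"jaw": 30},{"d": [0.02,0.115,0.015],"jaw": 30},{"d": [0.02,0.115,0.028],"jaw": 30},{"d": [0.02,0.115,0.031],"jaw": 30},{"d": [0.02,0.115,0.032],"jaw": 30},{"d": [0.02,0.115,0.032],"jaw": 30}]'

```text
time: 25.62
tool_pos: [536.1, -273.4, 59.6]
tcp_rot: [-179.9, 0.0, 87.9]
ft_force: [-6.4, 1.7, 13.8]
finger_gap: 48.7
grip_force: 40.1
```

Scaled: -110 mm is -0.11, -60 mm is -0.06.

Request:
run_rows --motion '[{"d": [0,0,-0.001],"jaw": 60},{"d": [0,0,-0.001],"jaw": 85},{"d": [0,0,-0.001],"jaw": 85},{"d": [0,0,-0.06],"jaw": 85},{"d": [0,0,-0.11],"jaw": 85},{"d": [0,0,-0.11],"jaw": 85},{"d": [0,0,-0.11],"jaw": 85}]'

```text
time: 26.5
tool_pos: [537.5, -272.6, 168.5]
tcp_rot: [-180.0, -0.0, 88.0]
ft_force: [-0.3, 0.3, -0.3]
finger_gap: 85.2
grip_force: 0.0
```

```bash
python3 -c "
from h import *
print(r.sense()['tool_pos']);go([425.5,-94.5,49],88)"
```

```text
[ 537.45054529 -272.62514345  168.49011444]
rv [-0. -0.  0.] d [ 174.1 -118.   119.5] t 26.5
```

The manual's scale: shifts go in shares of 1000 mm and turns go in shares of 360 degrees. Converting my numbers, 174 mm is 0.174, 150 mm is 0.15.

Request:
run_rows --motion '[{"d": [0.05,-0.034,0],"jaw": 85},{"d": [0.1,-0.068,0],"jaw": 85},{"d": [0.15,-0.102,0],"jaw": 85},{"d": [0.174,-0.118,0.015],"jaw": 85},{"d": [0.174,-0.118,0.065],"jaw": 85},{"d": [0.174,-0.118,0.113],"jaw": 85},{"d": [0.174,-0.118,0.119],"jaw": 85},{"d": [0.174,-0.118,0.119],"jaw": 85}]'

```text
time: 27.5
tool_pos: [425.2, -94.6, 49.8]
tcp_rot: [-179.9, -0.0, 88.0]
ft_force: [0.1, 0.2, 1.1]
finger_gap: 84.9
grip_force: 0.0
```

Request:
run_rows --motion '[{"jaw": 30},{"jaw": 30},{"jaw": 30},{"jaw": 30},{"d": [0,0,-0.001],"jaw": 30}]' --grip_force 40

```text
time: 28.12
tool_pos: [426.2, -94.9, 51.6]
tcp_rot: [179.9, 0.0, 88.0]
ft_force: [0.2, 0.3, -1.6]
finger_gap: 40.0
grip_force: 40.2
```

Request:
run_rows --motion '[{"d": [0,0,-0.02],"jaw": 30},{"d": [0,0,-0.04],"jaw": 30},{"d": [0,0,-0.04],"jaw": 30}]'

```text
time: 28.5
tool_pos: [427.1, -95.2, 92.6]
tcp_rot: [179.8, 0.1, 88.0]
ft_force: [0.9, -0.2, -2.6]
finger_gap: 40.2
grip_force: 40.4
```

```bash
python3 -c "
from h import *
go([543.5,-141,89],88)"
```

```text
rv [0.2 0.1 0. ] d [-41.7 117.9   4. ] t 28.5
```

Scaled: 118 mm is 0.118, 98 mm is 0.098.

Request:
run_rows --motion '[{"d": [-0.02,0.05,0],"jaw": 30},{"d": [-0.04,0.098,0],"jaw": 30},{"d": [-0.043,0.118,0],"jaw": 30},{"d": [-0.043,0.118,0.015],"jaw": 30},{"d": [-0.043,0.118,0.028],"jaw": 30},{"d": [-0.043,0.118,0.031],"jaw": 30},{"d": [-0.043,0.118,0.032],"jaw": 30},{"d": [-0.043,0.118,0.032],"jaw": 30}]'

```text
time: 29.5
tool_pos: [540.2, -141.3, 59.0]
tcp_rot: [-179.9, -0.0, 88.0]
ft_force: [-7.6, 1.4, 10.8]
finger_gap: 40.1
grip_force: 40.2
```

Scaled: -220 mm is -0.22, -170 mm is -0.17.

Request:
run_rows --motion '[{"d": [0,0,-0.001],"jaw": 60},{"d": [0,0,-0.001],"jaw": 85},{"d": [0,0,-0.001],"jaw": 85},{"d": [0,0,-0.06],"jaw": 85},{"d": [0,0,-0.11],"jaw": 85},{"d": [0,0,-0.17],"jaw": 85},{"d": [0,0,-0.22],"jaw": 85},{"d": [0,0,-0.22],"jaw": 85}]'

```text
time: 30.5
tool_pos: [544.6, -142.7, 284.9]
tcp_rot: [179.5, 0.2, 88.0]
ft_force: [-0.2, 0.8, 0.8]
finger_gap: 85.0
grip_force: 0.0
```

Request:
run_rows --motion '[{"d": [0,0.02,-0.06],"jaw": 85},{"d": [0,0.025,-0.06],"jaw": 85},{"d": [0,0.025,-0.06],"jaw": 85}]'

```text
time: 30.88
tool_pos: [567.4, -142.7, 338.1]
tcp_rot: [-180.0, -0.0, 88.0]
ft_force: [-0.7, -0.7, -0.6]
finger_gap: 84.9
grip_force: 0.0
```

```bash
python3 - <<'E'
from h import *
w=snap("wrist");s=snap("scene")
cv2.imwrite("pics/w4.png",cv2.resize(w["pixels"][90:280,240:420],None,fx=3,fy=3,interpolation=cv2.INTER_CUBIC))
cv2.imwrite("pics/c6.png",cv2.resize(s["pixels"][130:280,170:470],None,fx=2.6,fy=2.6)); print(r.sense()["tool_pos"])
E
```

```text
[ 566.60927956 -142.57197504  337.1354688 ]
```

View pics/w4.png

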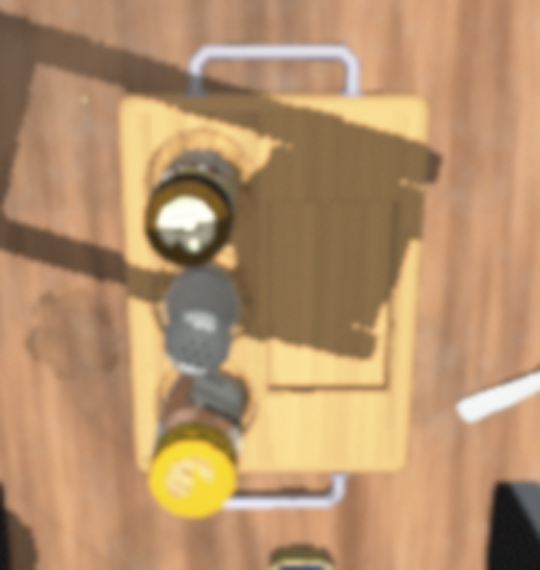

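View pics/c6.png

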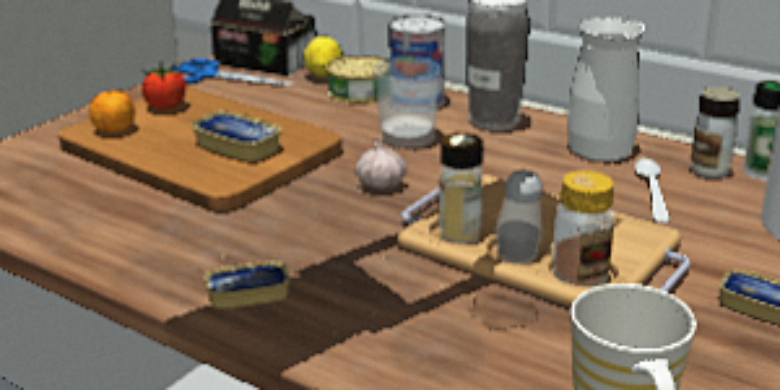

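The final views show the dark jar (461,190), the shaker (520,215) and the yellow jar (585,225) upright in their wells. The tin lies flat on the board at (237,135), and the garlic, glass, tomato and mug look unmoved. I'll do a quick numeric check, then hand in.

```bash
python3 - <<'E'
from h import *
w=snap("wrist"); f=lambda u:(u[0]/3+240,u[1]/3+90)
ok=[]
for n,u,z,q in(("dark",(189,216),113,(542.3,-139.9)),("salt",(197,352),97,(544.6,-208.9)),("yel",(193,473),108,(537.6,-272.3))):
    p=onz(w,f(u),z); e=np.hypot(*(p[:2]-q)); ok.append(e<9); print(n,np.round(p,1),round(e,1))
if all(ok): print(workorder.hand_in())
E
```

```text
dark [ 541.4 -137.5  113. ] 2.6
salt [ 540.2 -208.2   97. ] 4.4
yel [ 535.7 -268.4  108. ] 4.4
the job is handed in; nothing more can be done
None
```

I handed the job in at about 31 s of the 122 s allowed: the tin lies flat on the chopping board, the shaker and both jars are back upright in their own wells (within about 5 mm of where they started by camera), and nothing was knocked over or visibly moved; no verdict came back.

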